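Mount the carrier on the dovetail rail and clamp it

TASK

Slide the loose aluminium carrier onto the dovetail rail from the rail's tapered open end, with its clamp knob on the side of the rail away from you, until it presses lightly against the stop block; hold it there a moment without shoving. Then, with it still home against the stop, turn the black wing knob clockwise until the clamp has just become firm, without over-tightening it, and let go. Leave the other things on the worktop where they are.

Things in the scene. Friction and masses are not known exactly. Their poses are not given: they have to be found in the camera images.
- rail: Fixed aluminium dovetail rail, 200 mm long, base plate 70 mm wide. Origin: centre of its underside. x runs along it from the open entry end (x = -100 mm) to the far end, z up. Top 35 mm up, 42 mm wide; the flanks lean inward to 28 mm wide at 23 mm up. The first 15 mm are a lead-in, tapering from 33 mm wide and 32 mm high at the very end to the full section.
- rail_far (a point): Middle of the rail's top at its far end; axes as the rail's. A dark steel stop block (20 mm long, 44 mm wide, 9 mm above the rail's top) is fixed on the rail before it; its face toward the entry end lies anywhere from 22 to 65 mm short of this point. Its place is not measured: slide slowly over this stretch and feel for it, pressing with 3 to 10 N; 25 N is too much.
- carriage: Loose aluminium carrier, about 0.5 kg: plate 70 mm long (its x, the sliding direction, nose at +x), 68 mm wide, jaws below it that hook under the dovetail. Origin: under its middle at the jaw bottoms, on which it stands at first. On the rail the origin is 22.5 mm above the worktop, axes parallel to the rail's, with 1.6 to 3.6 mm total play across: let the lead-in guide it, yield to side force.
- carriage_grip (a point): Grip centre of the carrier, in the post block on its top, 46 mm straight above the carrier's origin; axes as the carrier's. The block is 26 mm thick along x (grip across these faces, fingers fore and aft), 30 mm wide along y, from 24 to 66 mm above the origin. A 35 N grip holds well.
- carriage_nose (a point): Middle of the carrier's front face (the one that meets the stop): 35 mm ahead of its origin in x and 18 mm above it, so 35 mm ahead of and 28 mm below the grip centre. It meets the stop squarely.
- clamp_wing_grip (a point): Centre of the black wing knob: bar 42 mm long (its x), 10 mm thick (its y, pinch across it from above), 28 mm tall, turning about the upright axis through this point; clockwise from above tightens. It is 62 mm to the +y side of the carrier's origin and 49.5 mm above it; bar's top 12 mm above this point, its 24 mm round hub 26 mm below. The bar's direction does not tell how far the clamp is closed.
- clamp_hub (a point): Centre of the clamp knob's hub, 62 mm to the +y side of the carrier's origin, 16 mm above it; axes as the carrier's. It moves a steel shoe toward the rail and turns 0.4 to 0.9 rad from its start until the shoe bears, drag up to 0.14 N m; then the torque rises above that of loose turning by 0.075 N m per 0.1 rad: a rise of 0.06 (14 N at the shoe) is just firm, 0.11 right, 0.24 (60 N) too tight. It stays.
- screwdriver: Bystander: short screwdriver with black and red handle, 149 mm long, lying on the worktop; origin under its middle.
- hex_key: Bystander: dark hex key, 39 x 104 mm, lying flat; origin under its middle.
- scale: Bystander: pocket scale, 119 x 98 x 28 mm; origin under its middle.
- jar: Bystander: white sample jar, 52 mm across, 76 mm tall, standing beyond the rail; origin under its middle.
Not all that is in view belongs to the job. What is shaped like the carriage but blue or pink is not meant.

How it is judged:
By the outcome, as a careful person would: the job done as asked, in the order asked, and still so for the second after the job is handed in, with the robot touching nothing.
It also fails if it takes over 72 s, if anything falls off the work surface, if the arm or the gripper's body presses on something with over 40 N, if the wrist force passes 120 N, or if a joint passes its speed limit or range.

ROBOT

A 7-joint arm with a two-finger parallel gripper is mounted at the origin on a cart in front of the work surface, level with it; the furniture and walls round the work are solid. World frame = base frame: x ahead of the robot, y to its left, z up, the work surface at z = 0. Lengths are in m, angles in rad, forces in N, time in s.
With the tool pointing down it reaches from about 0.425 to 0.95 m from the base axis. Payload 4.7 kg.
Tool frame: the origin (TCP) lies midway between the tips of the shut fingers; the grasp point (between the pads) lies 19 mm behind it; z points along the fingers, y is the direction in which the jaws open and shut (so a half turn about z gives the same grasp; the last joint's range is limited). The gripper opens to 85 mm and grips with 20 to 120 N. Pads are 22 mm wide; open, the fingers measure 114 mm over their backs; the gripper's body (76 mm by 85 mm) begins 54 mm behind the grasp point. The pads swing forward as they close: fully open they stand 13 mm farther back than shut.
Start: joints at [1.296, 0.469, -0.049, 1.532, 0.024, 1.141, -0.082], TCP at [0.164, -0.655, 0.197] pointing down, gripper open.
Joint ranges: [-2.59, 2.59], [-0.33, 1.99], [-1.39, 1.29], [0.1, 2.45], [-1.04, 4.18], [0.21, 1.99], [-2.66, 2.66]. Speed limits (rad/s): [2.57, 2.57, 3.14, 3.14, 3.14, 3.14, 3.14].

INTERFACE

Orientations are given as a 3x3 rotation matrix whose columns are the frame's x, y, z axes.
In Python, from station import read_state, capture, hand_in gives the robot as it stands.
- The arm moves only by the shell command python3 -m creep 'ROWS'. ROWS is text: rows parted by semicolons, each of 5 numbers parted by spaces: the gripper's target within -1 to 1 (fully open at 1, half-way at 0, shut at -1), then the shift along the tool's x, y, z in units of 20 mm (1.0 is 20 mm), then the turn about the tool's z in units of 10 degrees (1.0 is 10 degrees). A call has 1 to 8 rows; each row shifts and turns the commanded pose from where the row before left it, along the tool's axes as they then stand; what a row does not reach is not made up. A row lasts 1/8 s, in which the tool goes at most 62.5 mm and 10.7 degrees, less where a joint would pass 70% of its speed; a pose out of reach is approached as far as the arm can. A call with a number of a shift or a turn outside -1 to 1 is refused whole. A call with a gripper value outside its range is refused whole. The fingers move at their own pace and stop on an object; the grip force is fixed at half the most. Time passes only in rows, so rows that do not move let the fingers close. It gives the time, the measured TCP pose, the force and the opening at its end, in the units of the state.
- read_state(): the state, without advancing time (a new reading comes with each control period).
- capture(name): name is "side" or "top" or "wrist"; returns a dict with "pixels" (400x640x3 uint8, blue, green, red), "depth" (400x640 float32, m along the optical axis (not along the pixel's ray), 0 where there is no reading), "K" (3x3 intrinsics, pixels), "dist" ([k1, k2, p1, p2, k3] as OpenCV has them; the pictures are not rectified), "camera_from_world" (4x4, takes a point from world to camera coordinates). Camera axes: x right, y down, z forward; pixel columns grow to the right and rows downward; lengths in m; the calibration is good to about 2 mm. A picture is of the moment at which its call begins.
- hand_in(): hands the job in, once; it reports no verdict.
The state is a dict: "t": time; "joint_pos": joint angles; "joint_vel": joint speeds; "effort": joint torques, N m; "tcp_pos": TCP position; "eef_rot": TCP orientation; "wrist_force": force on the tool from outside, world axes, zero at the start; "torque": the same for the moment, N m; "opening": finger opening in m.
Only numpy, scipy, OpenCV 4.12 (cv2) and the standard library are available. Lean on these libraries where they do the work, as an engineer would, in place of code of your own. Each camera call takes 0.05 s, during which the arm holds its last target. There are 200 camera calls.

## Working session

There is one attempt and no reset: what is moved stays moved. The work goes in short steps, Python scripts to look and compute and a shell command to move; the robot and the scene stay as the last step left them, time stands still between calls to the robot, and variables do not carry over. Pictures are saved under pics/ and viewed, about 8 in all and at most 12, crops included, and the job is handed in when it is done.

```bash
mkdir -p pics; ls; cat > h.py <<'E'
import numpy as np, cv2
from station import read_state, capture, hand_in
def snap(cam,name):
    c=capture(cam); cv2.imwrite(f'pics/{name}.png',c['pixels']); np.savez(f'pics/{name}.npz',**{k:np.array(v) for k,v in c.items()}); return c
def load(name): return dict(np.load(f'pics/{name}.npz'))
def cloud(c):
    h,w=c['depth'].shape; u,v=np.meshgrid(np.arange(w),np.arange(h))
    n=cv2.undistortPoints(np.stack([u,v],-1).reshape(-1,1,2).astype(np.float64),c['K'],np.array(c['dist'],float)).reshape(h,w,2)
    d=c['depth'].astype(float); P=np.dstack([n*d[...,None],d]); T=np.linalg.inv(c['camera_from_world'])
    return P@T[:3,:3].T+T[:3,3]
def st():
    s=read_state(); np.set_printoptions(precision=4,suppress=True)
    for k in ['t','tcp_pos','eef_rot','wrist_force','torque','opening','joint_pos']: print(k,np.array(s[k]).tolist() if k!='eef_rot' else np.array(s[k]))
E
python3 - <<'E'
from h import *
st(); snap('top','top0'); snap('side','side0')
E
```

```text
pics
t 0.0
tcp_pos [0.16405645653927767, -0.6540552353292265, 0.19631869878701597]
eef_rot [[ 0.9699  0.2433 -0.0006]
 [ 0.2433 -0.9699  0.002 ]
 [-0.0001 -0.002  -1.    ]]
wrist_force [-0.6710673675183512, -0.55649872664224, -1.2008717519590582]
torque [-0.0189367429754887, 0.04134427294075854, 0.004504427075493566]
opening 0.08547624433928451
joint_pos [1.2961073981945261, 0.4694704002418032, -0.048565964115088504, 1.5337487296352723, 0.02412677058817582, 1.1410073211033365, -0.08233285572722505]
```

View pics/top0.png

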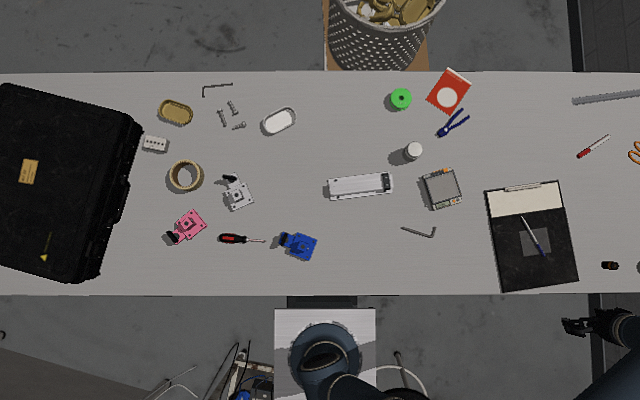

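View pics/side0.png

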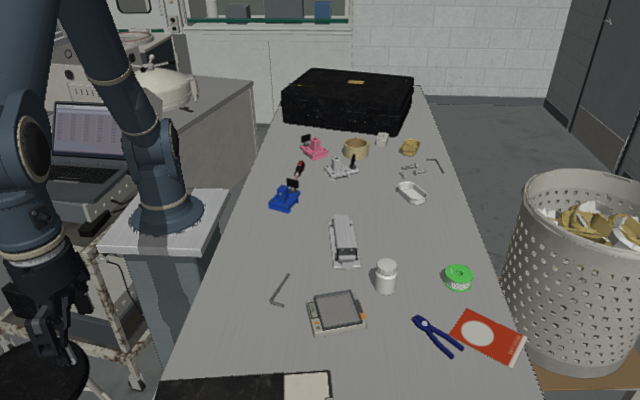

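Top view: the aluminium carrier is near px (237,190), with its knob at about (230,180). The rail runs (328,190) to (392,182), with the dark stop at (386,182), so the entry end is at left (+y). Next I measure both.

```bash
python3 - <<'E'
from h import *
c=load('top0'); P=cloud(c)
def rng(n,b):
    u0,u1,v0,v1=b; Q=P[v0:v1,u0:u1].reshape(-1,3); px=c['pixels'][v0:v1,u0:u1].reshape(-1,3)
    ok=np.isfinite(Q).all(1)&(Q[:,2]>.008)&(Q[:,2]<.2); return Q[ok],px[ok]
Q,px=rng('rail',(318,402,165,208))
for lo,hi in [(.008,.02),(.03,.039),(.04,.05)]:
    S=Q[(Q[:,2]>lo)&(Q[:,2]<hi)]
    if len(S)>5: print('rail',lo,len(S),S.mean(0),cv2.minAreaRect((S[:,:2]*1000).astype(np.float32)))
Q,px=rng('car',(214,262,166,216))
for lo,hi in [(.008,.018),(.018,.03),(.03,.055),(.055,.075)]:
    S=Q[(Q[:,2]>lo)&(Q[:,2]<hi)]
    if len(S)>3: print('car',lo,len(S),S.mean(0),cv2.minAreaRect((S[:,:2]*1000).astype(np.float32)))
im=c['pixels']
a=cv2.resize(im[160:220,205:270],None,fx=8,fy=8,interpolation=cv2.INTER_CUBIC)[:480,:400]
b=cv2.resize(im[160:215,318:402],None,fx=4.7,fy=4.7,interpolation=cv2.INTER_CUBIC)
o=np.zeros((480,800,3),np.uint8); o[:,:400]=a; o[:b.shape[0],400:400+b.shape[1]]=b[:,:400]; cv2.imwrite('pics/crop0.png',o)
E
```

```text
rail 0.008 390 [ 0.53118371 -0.11225775  0.01100669] ((539.9132690429688, -116.27207946777344), (266.62225341796875, 122.71627807617188), 89.79942321777344)
rail 0.03 613 [ 0.53736508 -0.1078118   0.0359288 ] ((539.6769409179688, -116.50345611572266), (49.61606979370117, 197.26461791992188), 5.610074043273926)
rail 0.04 177 [ 0.54228115 -0.157789    0.04392191] ((540.9525756835938, -122.36287689208984), (51.01191711425781, 178.88571166992188), 5.135202884674072)
car 0.008 87 [0.53490082 0.27508919 0.01459673] ((515.6300048828125, 275.65869140625), (132.1729736328125, 131.43646240234375), 4.335215091705322)
car 0.018 413 [0.50933086 0.26788281 0.02471742] ((522.8665161132812, 274.6953125), (110.26166534423828, 70.58300018310547), 24.331363677978516)
car 0.03 46 [0.51124778 0.26093961 0.04033993] ((521.3453979492188, 268.9178466796875), (101.83380126953125, 59.98939514160156), 28.057086944580078)
car 0.055 136 [0.52345644 0.27419142 0.06451222] ((532.7093505859375, 276.55596923828125), (92.51347351074219, 36.39997863769531), 28.925687789916992)
```

View pics/crop0.png

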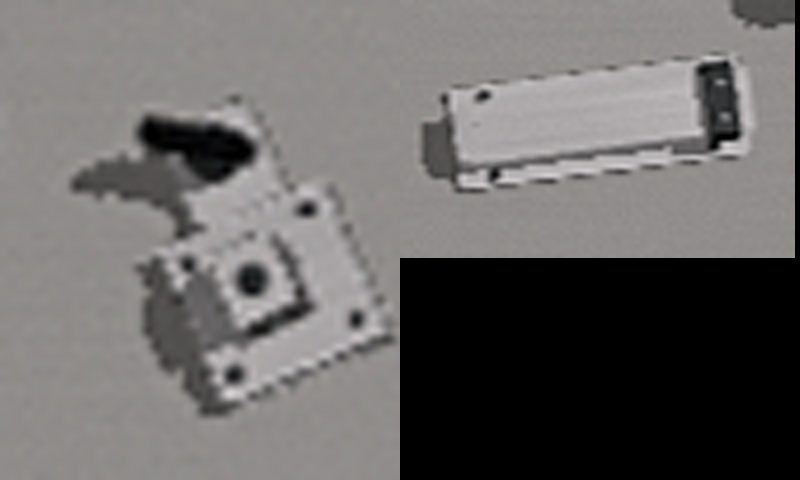

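```bash
python3 - <<'E'
from h import *
c=load('top0'); P=cloud(c)
u0,u1,v0,v1=214,262,166,216
Q=P[v0:v1,u0:u1].reshape(-1,3); g=c['pixels'][v0:v1,u0:u1].reshape(-1,3).mean(1)
post=(Q[:,2]>.058)&(Q[:,2]<.075)
kn=post&(g<60); bl=post&(Q[:,0]<.54)&(g>110)
for n,m in [('knob',kn),('post',bl),('plate',(Q[:,2]>.02)&(Q[:,2]<.03)&(g>120))]:
    S=Q[m]; print(n,len(S),S.mean(0),cv2.minAreaRect((S[:,:2]*1000).astype(np.float32)))
d=Q[kn].mean(0)-Q[bl].mean(0); print(d,np.hypot(*d[:2]),np.degrees(np.arctan2(d[1],d[0])))
# rail
Q=P[165:208,318:402].reshape(-1,3); g=c['pixels'][165:208,318:402].reshape(-1,3).mean(1)
m=(Q[:,2]>.03)&(Q[:,2]<.05)
S=Q[m]; print('railtop',cv2.minAreaRect((S[:,:2]*1000).astype(np.float32)))
S=Q[m&(g<70)]; print('stop',len(S),S.mean(0),cv2.minAreaRect((S[:,:2]*1000).astype(np.float32)))
E
```

```text
knob 40 [0.54837304 0.28617635 0.06380908] ((538.7969360351562, 277.28436279296875), (77.1622314453125, 30.310131072998047), 34.96194076538086)
post 63 [0.50405689 0.26661269 0.06660767] ((504.504150390625, 267.2115478515625), (27.77573013305664, 24.819650650024414), 26.94280242919922)
plate 284 [0.50650098 0.26135436 0.02520373] ((521.409423828125, 274.09197998046875), (105.39057922363281, 70.02265930175781), 24.84309959411621)
[ 0.04431616  0.01956366 -0.00279859] 0.04844232253106471 23.819374911217807
railtop ((540.0916748046875, -116.41664123535156), (51.04346466064453, 197.2409210205078), 5.39291524887085)
stop 92 [ 0.54700324 -0.19362884  0.04489579] ((547.450927734375, -195.5281982421875), (50.9267463684082, 22.34908103942871), 9.12534236907959)
```

```bash
python3 -m creep '1 0 0 0 -1; 1 1 -.36 0 -.1; 1 1 -.36 0 0; 1 1 -.36 0 0; 1 1 -.36 0 0; 1 1 -.36 0 0; 1 1 -.36 0 0; 1 1 -.36 0 0'
python3 -m creep '1 1 -.36 0 0; 1 1 -.36 0 0; 1 1 -.36 0 0; 1 1 -.36 0 0; 1 1 -.36 0 0; 1 1 -.36 0 0; 1 1 -.36 0 0; 1 1 -.36 0 0'
```

```text
t: 1.1
tcp_pos: [0.271, -0.549, 0.1975]
eef_rot: [[0.906, 0.424, 0.0], [0.424, -0.906, -0.0], [0.0, 0.0, -1.0]]
wrist_force: [0.2, 1.0, 0.3]
opening: 0.0855
t: 2.1
tcp_pos: [0.3914, -0.4289, 0.1974]
eef_rot: [[0.906, 0.424, 0.0], [0.424, -0.906, -0.0], [0.0, 0.0, -1.0]]
wrist_force: [-0.2, 0.9, -0.3]
opening: 0.0855
```

```bash
python3 -m creep '1 .72 -.98 0 0; 1 .72 -.98 0 0; 1 .72 -.98 0 0; 1 .72 -.98 0 0; 1 .72 -.98 0 0; 1 .72 -.98 0 0; 1 .72 -.98 0 0; 1 .72 -.98 0 0'
python3 -m creep '1 .72 -.98 0 0; 1 .72 -.98 0 0; 1 .72 -.98 0 0; 1 .72 -.98 0 0; 1 .72 -.98 0 0; 1 .72 -.98 0 0; 1 .72 -.98 0 0; 1 .72 -.98 0 0'
```

```text
t: 3.1
tcp_pos: [0.4278, -0.2375, 0.1974]
eef_rot: [[0.906, 0.424, -0.0], [0.424, -0.906, -0.0], [-0.0, 0.0, -1.0]]
wrist_force: [-0.5, 0.1, -0.5]
opening: 0.0854
t: 4.1
tcp_pos: [0.4654, -0.047, 0.1974]
eef_rot: [[0.906, 0.424, -0.0], [0.424, -0.906, -0.001], [-0.0, 0.001, -1.0]]
wrist_force: [-0.4, -0.9, 0.5]
opening: 0.0854
```

```bash
python3 -m creep '1 .6 -.957 0 0; 1 .6 -.957 0 0; 1 .6 -.957 0 0; 1 .6 -.957 0 0; 1 .6 -.957 0 0; 1 .6 -.957 0 0; 1 .6 -.957 .3 0; 1 .6 -.957 .3 0'
python3 -m creep '1 .6 -.957 .4 0; 1 .6 -.957 .4 0; 1 .6 -.957 .4 0; 1 .6 -.957 .4 0; 1 .6 -.957 .4 0; 1 .6 -.957 .4 0; 1 0 0 0 0'
python3 - <<'E'
from h import *
c=snap('wrist','w1'); P=cloud(c); g=c['pixels'].mean(2)
m=(P[...,2]>.058)&(P[...,2]<.075)&(np.hypot(P[...,0]-.504,P[...,1]-.267)<.12)
for n,k in [('post',m&(g>100)),('dark',m&(g<50))]:
    S=P[k]
    if len(S)>5: print(n,len(S),S.mean(0),cv2.minAreaRect((S[:,:2]*1000).astype(np.float32)))
E
```

```text
t: 5.1
tcp_pos: [0.4873, 0.1319, 0.1853]
eef_rot: [[0.906, 0.424, 0.0], [0.424, -0.906, -0.001], [-0.0, 0.001, -1.0]]
wrist_force: [-0.3, 0.3, -0.7]
opening: 0.0858
t: 5.98
tcp_pos: [0.503, 0.2673, 0.1369]
eef_rot: [[0.904, 0.427, -0.001], [0.427, -0.904, -0.0], [-0.001, -0.001, -1.0]]
wrist_force: [0.4, 0.7, 0.5]
opening: 0.0853
post 802 [0.50385774 0.26898547 0.06609272] ((523.2650756835938, 276.0397644042969), (75.49343872070312, 27.83995246887207), 19.684694290161133)
dark 419 [0.55852364 0.29467935 0.0616028 ] ((558.1387939453125, 294.37835693359375), (38.66474533081055, 9.626107215881348), 82.45144653320312)
```

View pics/w1.png

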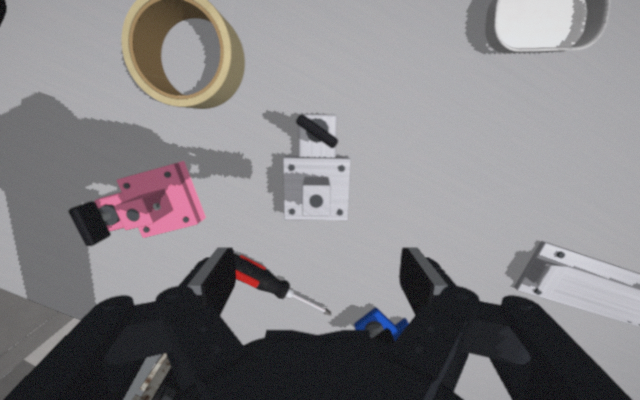

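The wrist view shows the carrier post at (316,200) and the knob at (317,130), square to the tool. Post at (0.503,0.2685), with the knob 60 mm away, which agrees with the spec. I'll descend and grip.

```bash
python3 -m creep '1 0 0 .92 0; 1 0 0 .92 0; 1 0 0 .92 0; 1 0 0 .92 0; 1 0 0 .92 0; 1 0 0 .9 0; 1 0 0 0 0; -1 0 0 0 0'
python3 -m creep '-1 0 0 0 0; -1 0 0 0 0; -1 0 0 0 0; -1 0 0 0 0; -1 0 0 0 0; -1 0 0 0 0'
```

```text
t: 7.02
tcp_pos: [0.5051, 0.266, 0.0277]
eef_rot: [[0.906, 0.424, 0.001], [0.424, -0.906, 0.0], [0.001, -0.0, -1.0]]
wrist_force: [0.8, 0.7, 0.8]
opening: 0.0695
t: 7.78
tcp_pos: [0.5049, 0.2671, 0.0284]
eef_rot: [[0.905, 0.424, 0.001], [0.424, -0.905, 0.002], [0.002, -0.001, -1.0]]
wrist_force: [-2.3, 3.0, 5.5]
opening: 0.0235
```

```bash
python3 -m creep '-1 0 0 -.5 0; -1 0 0 -1 0; -1 0 0 -.7 0; -1 0 0 0 .98; -1 0 0 0 .98; -1 0 .8 0 0; -1 0 1 0 0; -1 0 1 0 0'
python3 -m creep '-1 0 1 0 0; -1 0 1 0 0; -1 0 1 0 0; -1 0 1 0 0; -1 0 1 0 0; -1 0 1 0 0; -1 0 .8 0 0; -1 0 .5 0 0'
python3 -m creep '-1 0 0 0 0; -1 0 0 0 0'
python3 - <<'E'
from h import *
snap('wrist','w2'); st()
c=snap('top','top1'); P=cloud(c); g=c['pixels'].mean(2)
m=(P[...,2]>.04)&(P[...,2]<.13)&(abs(P[...,1]-.048)<.07)&(abs(P[...,0]-.55)<.09)
print(m.sum())
E
```

```text
t: 8.78
tcp_pos: [0.5103, 0.2073, 0.0713]
eef_rot: [[0.995, 0.095, -0.0], [0.095, -0.995, -0.001], [-0.0, 0.001, -1.0]]
wrist_force: [0.7, -0.4, -4.9]
opening: 0.0233
t: 9.78
tcp_pos: [0.5242, 0.0632, 0.0714]
eef_rot: [[0.996, 0.094, 0.0], [0.094, -0.996, -0.0], [0.0, 0.0, -1.0]]
wrist_force: [-0.0, 0.5, -4.7]
opening: 0.0237
t: 10.02
tcp_pos: [0.524, 0.0655, 0.0715]
eef_rot: [[0.995, 0.097, 0.0], [0.097, -0.995, 0.001], [0.0, -0.001, -1.0]]
wrist_force: [-0.6, 0.2, -4.5]
opening: 0.0232
t 10.075
tcp_pos [0.5240056564917607, 0.06560009150605485, 0.07148791043455187]
eef_rot [[ 0.9953  0.0971  0.0002]
 [ 0.0971 -0.9953  0.0006]
 [ 0.0003 -0.0006 -1.    ]]
wrist_force [0.10804671130134665, 0.32687280411170394, -4.201399805838468]
torque [0.008154179877764085, 0.07769303141699507, -0.02246900788129559]
opening 0.02333983003134948
joint_pos [0.1490165522185916, 0.42136877294348657, -0.44269129364894594, 1.984885646718384, 0.24914435511989072, 0.7872102844829746, -1.9104947815606288]
0
```

View pics/w2.png

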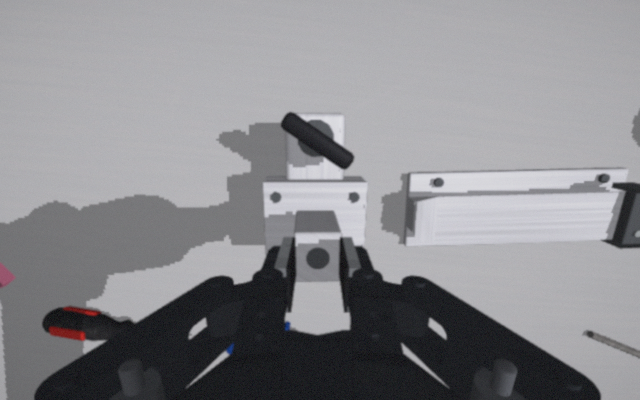

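The wrist view shows the carrier plate held square (rows 178+, cols 265–366), with the rail top at cols 415–615, rows 193–245. Next I measure their relative alignment.

```bash
python3 - <<'E'
from h import *
c=load('w2'); P=cloud(c); s=read_state(); R=np.array(s['eef_rot']); t=np.array(s['tcp_pos'])
U,V=np.meshgrid(np.arange(640),np.arange(400))
L=(P-t)@R  # tool coords: x=carrier y, y=carrier x
def edges(m,name):
    S=L[m]; print(name,len(S),'z',np.median(P[m][:,2]))
    b=np.round(S[:,1]/.01).astype(int); out=[]
    for k in np.unique(b):
        T=S[b==k]; 
        if len(T)>30: out.append([T[:,1].mean(),np.percentile(T[:,0],1),np.percentile(T[:,0],99)])
    out=np.array(out)*1000; print(out)
edges((abs(P[...,2]-.035)<.0025)&(U>400)&(V>170)&(V<255),'railtop')
edges((abs(P[...,2]-.0685)<.004)&(V<270)&(U>250)&(U<380),'plate')
m=(abs(P[...,2]-.0685)<.004)&(V<270)&(V>180)&(U>250)&(U<380); print('plate y range',np.percentile(L[m][:,1],[1,99]), 'x', np.percentile(L[m][:,0],[1,99]))
m=(P[...,2]>.085)&(V<175)&(U>270)&(U<365)&(c['pixels'].mean(2)<60); print('knob tool',L[m].mean(0),m.sum(),cv2.minAreaRect((L[m][:,:2]*1000).astype(np.float32)))
m=(P[...,2]>.1)&(V>210)&(V<285)&(U>290)&(U<345); print('post top z',P[m].mean(0),L[m].mean(0),np.percentile(L[m][:,0],[2,98]))
m=(P[...,2]>.041)&(P[...,2]<.05)&(U>600)&(V>170)&(V<260); print('stop',np.percentile(L[m],[2,98],axis=0))
E
```

```text
railtop 9668 z 0.035233689449052336
[[ 83.36283136 -24.68933431   9.24763369]
 [ 90.29174754 -26.68320266  11.19708312]
 [ 99.93552878 -28.21730668  12.99893184]
 [109.99008768 -28.29344782  13.19755887]
 [119.99426981 -27.64509276  13.91909343]
 [129.95892966 -27.65759845  13.98246345]
 [140.00053649 -27.53642763  14.01098828]
 [150.03269936 -27.15649856  14.14633135]
 [159.978585   -26.74429565  14.19283235]
 [169.98986121 -26.81081344  14.16871106]
 [180.04586782 -26.605653    14.90036678]
 [189.89316891 -25.68982907  15.08470641]
 [199.99077163 -25.72733925  15.0741936 ]
 [210.03947422 -25.24773961  15.86567193]
 [219.94463536 -24.3292912   16.03057418]
 [229.96542808 -24.52423047  16.00022787]
 [239.91973215 -24.53814036  16.80139802]
 [249.45901877 -29.14769845  22.28664522]]
plate 5285 z 0.0683254840952901
[[-35.46558538 -19.26908829  30.70257408]
 [-30.07302155 -14.58085206  32.07049245]
 [-20.11454574  -7.36614705  32.0037884 ]
 [ -9.77560987   9.1413163   57.73177659]
 [  0.11165507  12.65967851  70.60788855]
 [  9.80897805   7.26816179  67.86224019]
 [ 20.18010001  -7.13776028  31.58247825]
 [ 29.48780515 -14.29479342  31.45103337]]
plate y range [-0.03541055  0.03333521] x [-0.01330194  0.03176826]
knob tool [ 6.05995430e-02  9.87462302e-05 -3.36746721e-02] 1397 ((61.348419189453125, 1.4827003479003906), (12.512319564819336, 40.181026458740234), 34.892337799072266)
post top z [0.52574848 0.06519128 0.11316202] [ 0.00169971  0.00054824 -0.04168246] [-0.01524494  0.0134362 ]
stop [[-0.02863367  0.2497825   0.02519791]
 [ 0.02086746  0.26710569  0.03016451]]
```

```bash
python3 -m creep '-1 0 0 0 -.17; -1 -.45 0 0 0; -1 0 0 .5 0; -1 0 0 .48 0; -1 0 .7 0 0; -1 0 .7 0 0; -1 0 0 0 0; -1 0 0 0 0'
cat > rel.py <<'E'
from h import *
import sys
c=snap('wrist',sys.argv[1]); P=cloud(c); s=read_state(); R=np.array(s['eef_rot']); t=np.array(s['tcp_pos']); print('tcp',t,s['wrist_force'])
U,V=np.meshgrid(np.arange(640),np.arange(400)); L=(P-t)@R; g=c['pixels'].mean(2)
zo=t[2]-.0284
def edges(m,name):
    S=L[m]; b=np.round(S[:,1]/.01).astype(int); out=[]
    for k in np.unique(b):
        T=S[b==k]
        if len(T)>60: out.append([T[:,1].mean(),np.percentile(T[:,0],1),np.percentile(T[:,0],99)])
    out=np.array(out)*1000; print(name,'\n',out.round(1)); return out
o=edges((abs(P[...,2]-.035)<.0025)&(L[...,1]>.04)&(L[...,1]<.25)&(abs(L[...,0])<.05),'railtop')
o=o[(o[:,0]>o[:,0].min()+25)]; o=o[abs(o[:,2]-o[:,1]-41)<4]
if len(o)>2:
    f=np.polyfit(o[:,0],(o[:,1]+o[:,2])/2,1); print('rail line x=',f[1],'+',f[0],'*y',np.degrees(f[0]))
m=(abs(P[...,2]-zo-.024)<.004)&(L[...,0]>.02)&(L[...,0]<.04)&(abs(L[...,1])<.04)&(abs(L[...,1])>.017)
e=edges(m,'plate')
print('plate centre x',np.median(e[:,2])-34, 'y-range',np.percentile(L[m][:,1],[1,99]))
E
python3 rel.py w3
```

```text
t: 11.12
tcp_pos: [0.5189, 0.0356, 0.0521]
eef_rot: [[0.992, 0.124, 0.001], [0.124, -0.992, 0.0], [0.001, -0.0, -1.0]]
wrist_force: [0.4, -0.3, -4.1]
opening: 0.0237
tcp [0.51881207 0.03597489 0.05204827] [ 0.14778913 -0.1763845  -4.9318673 ]
railtop 
 [[ 53.9 -17.9  14.8]
 [ 60.4 -20.3  17.2]
 [ 69.9 -22.3  19. ]
 [ 80.  -22.7  19. ]
 [ 90.  -22.8  18.9]
 [100.  -22.4  19. ]
 [110.  -22.6  19.1]
 [120.  -22.8  19.1]
 [130.  -22.7  19. ]
 [139.9 -22.8  18.9]
 [149.9 -22.9  18.4]
 [160.  -23.   18.5]
 [170.  -22.7  18.4]
 [180.  -22.4  18.4]
 [190.  -22.5  18.3]
 [199.9 -22.7  18.4]
 [210.  -22.6  18.3]
 [220.  -27.3  23.9]]
rail line x= -1.5601496169815037 + -0.0029838655488377496 *y -0.17096290258289007
plate 
 [[-30.4  20.2  32.2]
 [-20.7  20.2  32.2]
 [ 20.9  20.1  31.8]
 [ 29.5  20.2  31.7]]
plate centre x -2.0406998218989614 y-range [-0.03504308  0.03392095]
```

```bash
python3 -m creep '-1 0 .3 .03 0; -1 0 .3 0 0; -1 0 .25 0 0; -1 0 .25 0 0'; python3 -m creep '-1 0 .25 0 0; -1 0 .25 0 0; -1 0 .25 0 0; -1 0 .25 0 0'
```

```text
t: 11.68
tcp_pos: [0.5214, 0.0133, 0.0512]
eef_rot: [[0.992, 0.125, 0.0], [0.125, -0.992, -0.0], [0.0, 0.0, -1.0]]
wrist_force: [-0.1, 0.4, -5.1]
opening: 0.0239
t: 12.18
tcp_pos: [0.524, -0.0062, 0.0513]
eef_rot: [[0.992, 0.125, 0.0], [0.125, -0.992, 0.0], [0.0, -0.0, -1.0]]
wrist_force: [0.6, 0.6, -3.6]
opening: 0.0237
```

```bash
python3 -m creep '-1 0 .25 0 0; -1 0 .25 0 0; -1 0 .25 0 0; -1 0 .25 0 0; -1 0 .25 0 0; -1 0 .25 0 0'; python3 -m creep '-1 0 .3 0 0; -1 0 .3 0 0; -1 0 .3 0 0; -1 0 .3 0 0; -1 0 .3 0 0; -1 0 .3 0 0'
```

```text
t: 12.92
tcp_pos: [0.528, -0.0357, 0.0513]
eef_rot: [[0.992, 0.125, 0.001], [0.125, -0.992, 0.0], [0.001, -0.0, -1.0]]
wrist_force: [1.0, 1.9, -4.3]
opening: 0.0235
t: 13.68
tcp_pos: [0.5307, -0.0555, 0.0516]
eef_rot: [[0.991, 0.132, -0.003], [0.132, -0.991, 0.019], [-0.0, -0.019, -1.0]]
wrist_force: [-5.0, 38.6, 3.5]
opening: 0.0234
```

```bash
python3 -m creep '-1 0 -.4 0 0; -1 0 -.4 0 0'; python3 rel.py w4; python3 -c "
from h import *
st(); snap('side','side1')"
```

```text
t: 13.92
tcp_pos: [0.5302, -0.0541, 0.0513]
eef_rot: [[0.992, 0.128, 0.0], [0.128, -0.992, 0.0], [0.0, -0.0, -1.0]]
wrist_force: [2.5, -0.4, -4.9]
opening: 0.0233
tcp [ 0.53022965 -0.05430639  0.05126694] [ 2.53586655  4.8282187  -3.84193595]
railtop 
 [[ 42.5 -21.9  18.5]
 [ 50.  -22.2  18.4]
 [ 60.  -22.1  18.7]
 [ 70.  -22.2  18.6]
 [ 80.1 -22.4  18.6]
 [ 90.  -23.   18.6]
 [100.  -23.   18.7]
 [110.  -22.9  18.6]
 [120.  -23.   18.6]
 [128.9 -27.1  23.3]
 [159.9 -23.4  17.9]]
rail line x= -1.1451116043275569 + -0.00971931585935038 *y -0.5568757784953436
plate 
 [[-30.6  20.2  32.9]
 [-20.8  20.   32.9]
 [ 21.   20.2  32.5]
 [ 29.2  20.3  32.4]]
plate centre x -1.316016867152598 y-range [-0.03563274  0.03326301]
t 13.975
tcp_pos [0.5302296471248152, -0.05430639468066263, 0.05126694416851863]
eef_rot [[ 0.9919  0.1273  0.0005]
 [ 0.1273 -0.9919  0.0001]
 [ 0.0005 -0.0001 -1.    ]]
wrist_force [2.535866552743373, 4.828218695524037, -3.8419359507077484]
torque [1.2312601337039644, -0.5187782441866209, -0.017967133160819534]
opening 0.023398944303001656
joint_pos [0.353795174298576, 0.45499590824707276, -0.4187185139538481, 1.9891221118590674, 0.2652489829890508, 0.7493597111334094, -1.6658604959845147]
```

View pics/w4.png

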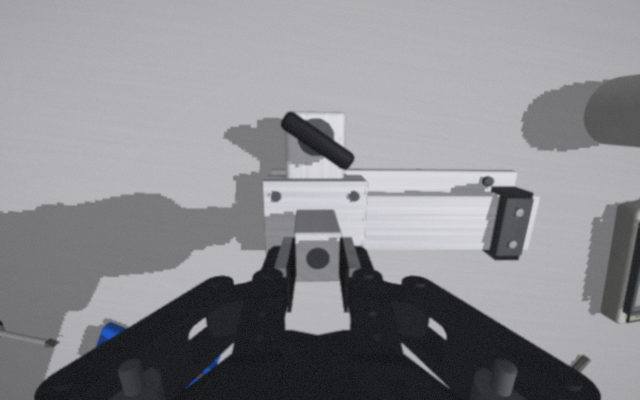

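The carrier is on the rail, and the gap from plate front (col 366) to stop (col 493) is about 85 mm. Something caught well short of the stop. I'll check pitch and height in the depth data.

```bash
python3 - <<'E'
from h import *
for n,t in [('w3',[.51881,.03597,.05205]),('w4',[.53023,-.05431,.05127])]:
    c=load(n); P=cloud(c)
    R=np.array([[.992,.126,0],[.126,-.992,0],[0,0,-1.]]); L=(P-np.array(t))@R
    for x0,x1 in [(.018,.03)]:
      for y0,y1 in [(-.034,-.026),(-.024,-.016),(.016,.024),(.026,.033)]:
        m=(L[...,0]>x0)&(L[...,0]<x1)&(L[...,1]>y0)&(L[...,1]<y1); print(n,y0,np.median(P[m][:,2]).round(5),end=' ')
    for y0 in (.045,.06,.08,.1,.12):
        m=(L[...,0]>-.015)&(L[...,0]<.012)&(abs(L[...,1]-y0)<.004)&(P[...,2]<.04); print('rail',y0,np.median(P[m][:,2]).round(5),end=' ')
    # plate across
    for x in (.005,.01,.018,.025,.03):
        m=(abs(L[...,0]-x)<.002)&(abs(abs(L[...,1])-.026)<.006)&(abs(P[...,2]-.047)<.006); print('x',x,m.sum(),np.median(P[m][:,2]).round(5) if m.any() else 0,end=' ')
    print()
i=cv2.imread('pics/side1.png'); cv2.imwrite('pics/side1c.png',cv2.resize(i[150:290,270:430],None,fx=4,fy=4,interpolation=cv2.INTER_CUBIC))
E
```

```text
w3 -0.034 0.05018 w3 -0.024 0.18265 w3 0.016 0.18322 w3 0.026 0.04754 rail 0.045 0.00034 rail 0.06 0.03381 rail 0.08 0.03524 rail 0.1 0.03534 rail 0.12 0.03524 x 0.005 191 0.04899 x 0.01 206 0.04906 x 0.018 183 0.04959 x 0.025 224 0.04945 x 0.03 255 0.04812 
w4 -0.034 0.05034 w4 -0.024 0.18223 w4 0.016 0.18235 w4 0.026 0.04739 rail 0.045 0.0352 rail 0.06 0.03533 rail 0.08 0.03528 rail 0.1 0.03532 rail 0.12 0.03527 x 0.005 197 0.04841 x 0.01 202 0.04858 x 0.018 186 0.04863 x 0.025 225 0.04938 x 0.03 212 0.04853
```

View pics/side1c.png

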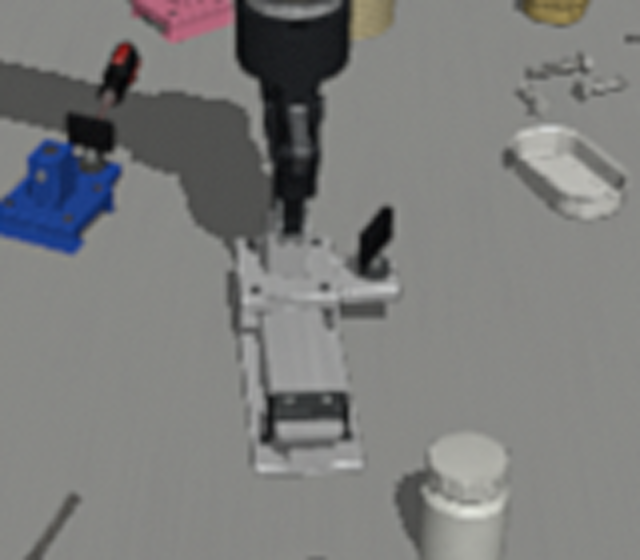

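```bash
python3 - <<'E'
from h import *
def fit(n,o,R,zr):
    c=load(n); P=cloud(c); L=(P-np.array(o))@R
    m=(L[...,0]>-.03)&(L[...,0]<.030)&(abs(L[...,1])<.033)&(abs(L[...,1])>.02)&(abs(P[...,2]-zr)<.006)
    S=L[m]; A=np.c_[S[:,:2],np.ones(len(S))]; k,*_=np.linalg.lstsq(A,P[m][:,2],rcond=None)
    print(n,len(S),'slope x,y deg',np.degrees(k[:2]),'z0',k[2])
    T=S[:,1]; print([(round(y,3),np.median(P[m][:,2][abs(T-y)<.003]).round(4)) for y in (-.03,-.024,.024,.03)])
def Rz(a): a=np.radians(a); return np.array([[np.cos(a),np.sin(a),0],[np.sin(a),-np.cos(a),0],[0,0,-1.]])
fit('w1',[.503,.2685,0],Rz(25.2),.024)
fit('w2',[.524,.0656,0],Rz(5.57),.0685)
fit('w3',[.5188,.036,0],Rz(7.2),.048)
fit('w4',[.5302,-.0543,0],Rz(7.3),.048)
c=load('top1'); fit('top1',[.524,.0656,0],Rz(5.57),.0685)
E
```

```text
w1 1337 slope x,y deg [-0.01211856 -0.08432119] z0 0.02456569726710072
[(-0.03, np.float64(0.0245)), (-0.024, np.float64(0.0245)), (0.024, np.float64(0.0245)), (0.03, np.float64(0.0243))]
w2 2210 slope x,y deg [ 0.2406671  -2.52878662] z0 0.06856377638161024
[(-0.03, np.float64(0.0699)), (-0.024, np.float64(0.0696)), (0.024, np.float64(0.0675)), (0.03, np.float64(0.0671))]
w3 2218 slope x,y deg [ 0.20511722 -2.50676674] z0 0.04915241557622398
[(-0.03, np.float64(0.0504)), (-0.024, np.float64(0.0501)), (0.024, np.float64(0.0481)), (0.03, np.float64(0.0478))]
w4 2208 slope x,y deg [ 1.34838976 -2.46259639] z0 0.04834919187049031
[(-0.03, np.float64(0.0498)), (-0.024, np.float64(0.0495)), (0.024, np.float64(0.0475)), (0.03, np.float64(0.0471))]
top1 0 slope x,y deg [0. 0.] z0 0.0
[(-0.03, np.float64(nan)), (-0.024, np.float64(nan)), (0.024, np.float64(nan)), (0.03, np.float64(nan))]
  return _methods._mean(a, axis=axis, dtype=dtype,
  ret = ret.dtype.type(ret / rcount)
```

The depth shows the carrier pitched about 2.5° nose-down in the hand since the lift; it was level before. That explains the wedging. It is captured on the rail now, so I'll release it to settle flat and grip again.

```bash
python3 -m creep '.2 0 0 0 0; .2 0 0 0 0; .2 0 0 0 0; .2 0 0 0 0; .2 0 0 0 0'; python3 rel.py w5; python3 -m creep '-1 0 0 0 0; -1 0 0 0 0; -1 0 0 0 0; -1 0 0 0 0; -1 0 0 0 0'; python3 rel.py w6
cat >> h.py <<'E'
def fit(n,o,R,zr):
    c=load(n); P=cloud(c); L=(P-np.array(o))@R
    m=(L[...,0]>-.03)&(L[...,0]<.030)&(abs(L[...,1])<.033)&(abs(L[...,1])>.02)&(abs(P[...,2]-zr)<.006)
    S=L[m]; A=np.c_[S[:,:2],np.ones(len(S))]; k,*_=np.linalg.lstsq(A,P[m][:,2],rcond=None)
    print(n,len(S),'slope x,y deg',np.degrees(k[:2]),'z0',k[2])
E
python3 -c "
from h import *
s=read_state()
for n in ('w5','w6'): fit(n,s['tcp_pos'],np.array(s['eef_rot']),.047)"
```

```text
t: 14.65
tcp_pos: [0.5301, -0.0559, 0.0513]
eef_rot: [[0.992, 0.125, 0.0], [0.125, -0.992, -0.0], [0.0, 0.0, -1.0]]
wrist_force: [-0.0, -0.4, 0.9]
opening: 0.0512
tcp [ 0.53013665 -0.05580665  0.05126618] [-0.35590595 -0.36750761 -0.35828591]
railtop 
 [[ 42.5 -13.9  19.2]
 [ 50.2 -21.1  19.1]
 [ 60.  -22.4  19.2]
 [ 70.  -22.2  19.2]
 [ 80.  -22.4  19.1]
 [ 90.  -22.3  19.3]
 [100.  -22.3  19.2]
 [109.9 -22.2  19.2]
 [119.9 -22.4  19.2]
 [128.3 -26.5  24.1]
 [158.5 -22.7  18.5]]
rail line x= -1.0093223423689943 + -0.005861706320902556 *y -0.3358510329328738
plate 
 [[-36.2  20.2  32.2]
 [-29.8  20.2  32.3]
 [-20.9  20.   32.2]
 [ 21.1  20.2  32.8]
 [ 28.6  20.2  32.9]]
plate centre x -1.734038837831946 y-range [-0.03713171  0.03166334]
t: 15.32
tcp_pos: [0.5303, -0.0549, 0.0515]
eef_rot: [[0.992, 0.126, 0.0], [0.126, -0.992, 0.001], [0.0, -0.001, -1.0]]
wrist_force: [-1.9, 3.3, 4.9]
opening: 0.0233
tcp [ 0.53029425 -0.05493199  0.0514944 ] [-1.48814589  4.42875581  4.987777  ]
railtop 
 [[ 42.5 -22.3  19.1]
 [ 50.  -22.3  19. ]
 [ 60.  -22.2  19.2]
 [ 70.  -22.2  19.2]
 [ 80.  -22.5  19.2]
 [ 90.  -22.3  19.2]
 [100.  -22.3  19.2]
 [110.  -22.4  19.2]
 [120.  -22.6  19.2]
 [128.6 -26.6  23.7]
 [159.3 -22.4  18.7]]
rail line x= -1.2443922285360356 + -0.0037028003330638153 *y -0.21215483146419215
plate 
 [[-29.8  20.1  32. ]
 [-21.   20.1  32. ]
 [ 21.2  20.2  32.5]
 [ 29.8  20.1  32.6]]
plate centre x -1.7493945205269057 y-range [-0.03449237  0.034438  ]
w5 2991 slope x,y deg [-0.52807777 -0.05361752] z0 0.047201117283283876
w6 2220 slope x,y deg [ 0.45576912 -0.33362338] z0 0.04706442758188197
```

```bash
python3 -m creep '-1 0 .2 0 0; -1 0 .2 0 0; -1 0 .2 0 0'; python3 -m creep '-1 0 .2 0 0; -1 0 .2 0 0'
```

```text
t: 15.75
tcp_pos: [0.5324, -0.0659, 0.0516]
eef_rot: [[0.992, 0.126, 0.002], [0.126, -0.992, 0.002], [0.002, -0.002, -1.0]]
wrist_force: [-1.4, 5.5, 4.9]
opening: 0.0233
t: 16.0
tcp_pos: [0.5334, -0.0738, 0.0517]
eef_rot: [[0.992, 0.126, 0.002], [0.126, -0.992, 0.002], [0.002, -0.002, -1.0]]
wrist_force: [-0.8, 6.6, 5.0]
opening: 0.0232
```

```bash
python3 -m creep '-1 0 .25 -.03 0; -1 0 .25 0 0; -1 0 .25 0 0; -1 0 .25 0 0'; python3 -m creep '-1 0 .25 0 0; -1 0 .25 0 0; -1 0 .25 0 0; -1 0 .25 0 0'
```

```text
t: 16.5
tcp_pos: [0.5351, -0.0957, 0.0517]
eef_rot: [[0.992, 0.125, -0.0], [0.125, -0.992, 0.0], [-0.0, -0.0, -1.0]]
wrist_force: [0.1, 4.0, 1.2]
opening: 0.0224
t: 17.0
tcp_pos: [0.5376, -0.1157, 0.0517]
eef_rot: [[0.992, 0.125, -0.0], [0.125, -0.992, -0.0], [-0.0, 0.0, -1.0]]
wrist_force: [0.1, 3.3, -0.1]
opening: 0.023
```

```bash
python3 rel.py w7 | head -12
```

```text
tcp [ 0.53761874 -0.11670707  0.05164711] [ 0.27506709  2.00022498 -0.38586164]
railtop 
 [[ 42.5 -21.4  19.1]
 [ 50.  -21.5  19.2]
 [ 60.1 -21.5  19.2]
 [ 67.3 -26.   24.9]
 [ 93.4 -20.7  24.9]
 [ 97.1 -21.6  19.3]]
plate 
 [[-29.9  20.1  32.3]
 [-21.1  20.2  32.3]
 [ 21.   20.1  32.7]
```

```bash
python3 -m creep '-1 0 .15 0 0; -1 0 .15 0 0; -1 0 .15 0 0; -1 0 .15 0 0; -1 0 .15 0 0; -1 0 .15 0 0'; python3 -m creep '-1 0 .08 0 0; -1 0 .08 0 0; -1 0 .08 0 0'
```

```text
t: 17.8
tcp_pos: [0.5398, -0.1333, 0.0518]
eef_rot: [[0.992, 0.125, -0.0], [0.125, -0.992, -0.0], [-0.0, 0.0, -1.0]]
wrist_force: [0.7, 3.7, -2.3]
opening: 0.023
t: 18.18
tcp_pos: [0.5404, -0.1379, 0.0518]
eef_rot: [[0.992, 0.125, -0.0], [0.125, -0.992, -0.0], [-0.0, 0.0, -1.0]]
wrist_force: [0.6, 3.2, -2.8]
opening: 0.0236
```

```bash
for i in 1 2; do :; done; python3 -m creep '-1 0 .05 0 0; -1 0 .05 0 0'; python3 -m creep '-1 0 .05 0 0; -1 0 .05 0 0';  python3 -m creep '-1 0 .05 0 0; -1 0 .05 0 0'
```

```text
t: 18.42
tcp_pos: [0.5407, -0.1399, 0.0518]
eef_rot: [[0.992, 0.125, -0.0], [0.125, -0.992, -0.0], [-0.0, 0.0, -1.0]]
wrist_force: [0.6, 2.3, -2.4]
opening: 0.0231
t: 18.68
tcp_pos: [0.541, -0.1419, 0.0518]
eef_rot: [[0.992, 0.125, -0.0], [0.125, -0.992, -0.0], [-0.0, 0.0, -1.0]]
wrist_force: [0.9, 1.9, -2.9]
opening: 0.023
t: 18.92
tcp_pos: [0.5412, -0.1439, 0.0518]
eef_rot: [[0.992, 0.125, -0.0], [0.125, -0.992, -0.0], [-0.0, 0.0, -1.0]]
wrist_force: [1.0, 1.6, -3.1]
opening: 0.0229
```

```bash
python3 -m creep '-1 0 .05 0 0; -1 0 .05 0 0'; python3 -m creep '-1 0 .05 0 0; -1 0 .05 0 0'
```

```text
t: 19.18
tcp_pos: [0.5415, -0.1458, 0.0518]
eef_rot: [[0.992, 0.125, -0.0], [0.125, -0.992, -0.0], [-0.0, 0.0, -1.0]]
wrist_force: [0.3, 1.8, -2.7]
opening: 0.023
t: 19.42
tcp_pos: [0.5417, -0.1478, 0.0518]
eef_rot: [[0.992, 0.125, 0.0], [0.125, -0.992, -0.0], [0.0, 0.0, -1.0]]
wrist_force: [0.3, 2.2, -2.8]
opening: 0.0231
```

```bash
python3 -m creep '-1 0 .05 0 0; -1 0 .05 0 0'; python3 -m creep '-1 0 .05 0 0; -1 0 .05 0 0'
```

```text
t: 19.68
tcp_pos: [0.542, -0.1498, 0.0518]
eef_rot: [[0.992, 0.125, -0.0], [0.125, -0.992, 0.0], [-0.0, -0.0, -1.0]]
wrist_force: [-0.1, 3.0, -2.6]
opening: 0.0229
t: 19.92
tcp_pos: [0.5422, -0.15, 0.0519]
eef_rot: [[0.992, 0.126, -0.0], [0.126, -0.992, 0.002], [-0.0, -0.002, -1.0]]
wrist_force: [-0.8, 6.0, -1.2]
opening: 0.0232
```

```bash
python3 rel.py w8 | head -12; python3 - <<'E'
from h import *
c=load('w8');P=cloud(c);s=read_state();L=(P-np.array(s['tcp_pos']))@np.array(s['eef_rot'])
m=(P[...,2]>.04)&(L[...,1]>.03)&(L[...,1]<.08)&(abs(L[...,0])<.02)&(c['pixels'].mean(2)<80); print(m.sum(),np.percentile(L[m][:,1],[1,50,99]))
E
```

```text
tcp [ 0.54215277 -0.14993253  0.05191898] [-0.77625857  5.63152284 -1.30405353]
railtop 
 [[ 60.9 -22.4  19.1]]
plate 
 [[-29.9  20.1  32. ]
 [-21.   20.1  32.1]
 [ 21.1  20.1  32.4]
 [ 29.7  20.3  32.5]]
plate centre x -1.7331595921011385 y-range [-0.03461228  0.03630675]
12874 [0.03075232 0.04535762 0.06351773]
```

```bash
python3 -m creep '-1 0 .04 0 0; -1 0 0 0 0; -1 0 0 0 0'; python3 -m creep '-1 0 0 0 0; -1 0 0 0 0; -1 0 0 0 0; -1 0 0 0 0;-1 0 0 0 0'
```

```text
t: 20.35
tcp_pos: [0.5422, -0.15, 0.052]
eef_rot: [[0.992, 0.126, -0.001], [0.126, -0.992, 0.003], [-0.0, -0.003, -1.0]]
wrist_force: [-2.0, 6.0, -0.6]
opening: 0.0232
t: 20.98
tcp_pos: [0.5422, -0.15, 0.052]
eef_rot: [[0.992, 0.126, -0.001], [0.126, -0.992, 0.003], [-0.0, -0.003, -1.0]]
wrist_force: [-0.6, 7.2, 0.1]
opening: 0.0229
```

```bash
python3 -m creep '0 0 0 0 0; 0 0 0 0 0; 0 0 0 0 0; 0 0 0 0 0'; python3 -m creep '0 0 0 -1 0; 0 0 0 -1 0; 0 0 0 -1 0; 0 0 0 -.6 0; 0 0 0 0 0; 0 0 0 0 0'
python3 - <<'E'
from h import *
c=snap('wrist','w9'); P=cloud(c); s=read_state(); R=np.array(s['eef_rot']); t=np.array(s['tcp_pos']); print(t,s['joint_pos'])
L=(P-t)@R; g=c['pixels'].mean(2); U,V=np.meshgrid(np.arange(640),np.arange(400))
m=(P[...,2]>.076)&(P[...,2]<.09)&(g<60)&(V<235); 
S=L[m]; print('knob',len(S),np.median(S,0),P[m].mean(0),cv2.minAreaRect((S[:,:2]*1000).astype(np.float32)))
m=(abs(P[...,2]-.0465)<.003)&(abs(L[...,1])<.05)&(L[...,0]>-.04)&(L[...,0]<.034)&(g>90); S=L[m]; print('plate',np.percentile(S[:,:2],[1,99],axis=0))
m=(abs(P[...,2]-.0885)<.004)&(abs(L[...,1])<.03)&(abs(L[...,0])<.03)&(g>70); print('post',m.sum(),L[m].mean(0))
m=(P[...,2]>.042)&(P[...,2]<.05)&(L[...,1]>.03)&(L[...,1]<.08)&(abs(L[...,0])<.02)&(g<70); print('stop',m.sum(),np.percentile(L[m][:,1],[1,99]))
E
```

```text
t: 21.48
tcp_pos: [0.5425, -0.153, 0.052]
eef_rot: [[0.992, 0.125, 0.0], [0.125, -0.992, -0.001], [0.0, 0.001, -1.0]]
wrist_force: [0.3, -0.3, 0.1]
opening: 0.0426
t: 22.22
tcp_pos: [0.5417, -0.1525, 0.1231]
eef_rot: [[0.992, 0.125, -0.001], [0.125, -0.992, 0.0], [-0.001, -0.0, -1.0]]
wrist_force: [0.0, -0.0, -0.3]
opening: 0.0426
[ 0.54168206 -0.15244776  0.12294927] [ 0.53608584  0.40143175 -0.43036431  1.86288878  0.2058655   0.92241375
 -1.43485167]
knob 621 [ 0.06140564 -0.00364559  0.03882358] [ 0.60201457 -0.14109613  0.08390913] ((60.889564514160156, -3.4799671173095703), (9.80228328704834, 39.893272399902344), 33.07108688354492)
plate [[-0.03382501 -0.036906  ]
 [ 0.0331282   0.04423422]]
post 1166 [ 0.00012924 -0.00262136  0.03425569]Traceback (most recent call last):
  File "<stdin>", line 8, in <module>
    return _quantile_unchecked(
        a, q, axis, out, overwrite_input, method, keepdims, weights)
    return _ureduce(a,
                    func=_quantile_ureduce_func,
    ...<5 lines>...
                    overwrite_input=overwrite_input,
                    method=method)
    r = func(a, **kwargs)
    result = _quantile(arr,
                       quantiles=q,
    ...<2 lines>...
                       out=out,
                       weights=wgt)
    slices_having_nans = np.isnan(arr[-1, ...])
                                  ~~~^^^^^^^^^
IndexError: index -1 is out of bounds for axis 0 with size 0
```

View pics/w9.png

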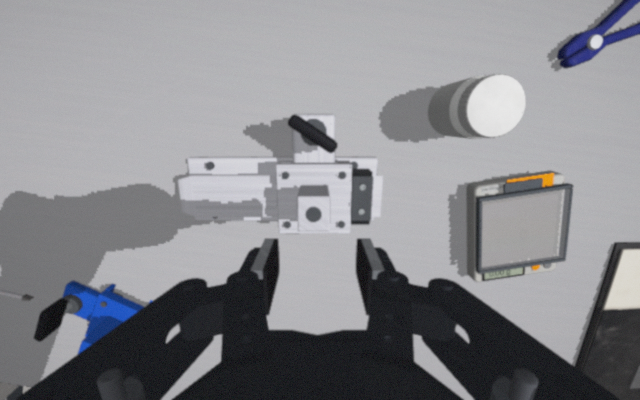

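The wrist view shows the plate edge (col 352) meeting the stop (col 353), so the carrier is home. The knob is at (313,133), with its bar at about 33° to the tool. I'll move over it, turn the tool to match and descend.

```bash
python3 -m creep '0 1 -.155 0 0; 0 1 0 0 0; 0 1 0 0 0; 0 .075 0 0 -.9; 0 0 0 0 -.95; 0 0 0 0 -.95; 0 0 0 0 -.95; 0 0 0 0 -.95'; python3 -m creep '0 0 0 0 -.9; 0 0 0 0 0; 0 0 0 0 0'; python3 - <<'E'
from h import *
c=snap('wrist','w10'); P=cloud(c); s=read_state(); R=np.array(s['eef_rot']); t=np.array(s['tcp_pos']); print(t,R[:,1],s['joint_pos'],s['torque'])
L=(P-t)@R; g=c['pixels'].mean(2)
m=(P[...,2]>.076)&(P[...,2]<.09)&(g<60)&(np.hypot(L[...,0],L[...,1])<.03)
S=L[m]; print('knob',len(S),np.median(S,0),cv2.minAreaRect((S[:,:2]*1000).astype(np.float32)))
E
```

```text
t: 23.28
tcp_pos: [0.6024, -0.1417, 0.1228]
eef_rot: [[0.581, 0.814, -0.002], [0.814, -0.581, 0.0], [-0.001, -0.002, -1.0]]
wrist_force: [0.5, 0.2, 0.0]
opening: 0.0427
t: 23.65
tcp_pos: [0.6027, -0.1418, 0.1233]
eef_rot: [[0.453, 0.891, -0.001], [0.891, -0.453, 0.0], [-0.0, -0.001, -1.0]]
wrist_force: [0.3, -0.1, 0.2]
opening: 0.0423
[ 0.60277864 -0.14172609  0.12344598] [ 8.91666593e-01 -4.52692440e-01 -4.92121632e-04] [ 0.62578672  0.53169357 -0.6445128   1.72122077  0.36732305  1.01290475
 -0.61997844] [ 0.01256343 -0.04107091  0.03932267]
knob 514 [ 0.00390006 -0.00137162  0.03969424] ((1.0249786376953125, -0.9874300956726074), (40.237552642822266, 9.000527381896973), 0.12171072512865067)
```

```bash
python3 -m creep '0 .03 -.03 .85 0; 0 0 0 .85 0; 0 0 0 .85 0; 0 0 0 .85 0; 0 0 0 0 0; -.8 0 0 0 0; -.8 0 0 0 0; -.8 0 0 0 0'; python3 -m creep '-1 0 0 0 0; -1 0 0 0 0; -1 0 0 0 0';python3 -m creep '-1 0 0 0 0';python3 -c "from h import *
st()"
```

```text
t: 24.7
tcp_pos: [0.6031, -0.141, 0.0564]
eef_rot: [[0.451, 0.892, 0.001], [0.892, -0.451, -0.0], [0.0, 0.001, -1.0]]
wrist_force: [-0.6, 0.7, -0.2]
opening: 0.0086
t: 25.08
tcp_pos: [0.6027, -0.1409, 0.0559]
eef_rot: [[0.451, 0.892, 0.0], [0.892, -0.451, -0.0], [-0.0, 0.0, -1.0]]
wrist_force: [-0.6, -0.5, 0.2]
opening: -0.0003
t: 25.2
tcp_pos: [0.6027, -0.1409, 0.0558]
eef_rot: [[0.451, 0.892, 0.0], [0.892, -0.451, -0.0], [-0.0, 0.0, -1.0]]
wrist_force: [-0.4, 0.3, 0.5]
opening: 0.0001
t 25.2
tcp_pos [0.6026925968684984, -0.14091948661655934, 0.05581744542740387]
eef_rot [[ 0.4512  0.8924  0.    ]
 [ 0.8924 -0.4512 -0.0001]
 [-0.0001  0.     -1.    ]]
wrist_force [-0.38416526305383925, 0.3491615619398245, 0.47275914754939036]
torque [0.015323390071053246, 0.006594840861422778, -0.02087621616076584]
opening 5.361384102185201e-05
joint_pos [0.5944738896113485, 0.6069762449239655, -0.6054469260463601, 1.7751592639117069, 0.4294143927881102, 0.8944697771179656, -0.669675669011194]
```

The fingers shut fully, so they are not on the bar. I'll look.

```bash
python3 -c "
from h import *
snap('wrist','w11'); c=snap('side','side2'); i=c['pixels']
a=cv2.resize(i[190:290,290:400],None,fx=4,fy=4,interpolation=cv2.INTER_CUBIC)
b=cv2.imread('pics/w11.png')[60:260,200:440]; b=cv2.resize(b,(360,300))
o=np.zeros((400,800,3),np.uint8); o[:,:440]=a; o[:300,440:]=b; cv2.imwrite('pics/c11.png',o)"
```

```text
(no output)
```

View pics/c11.png

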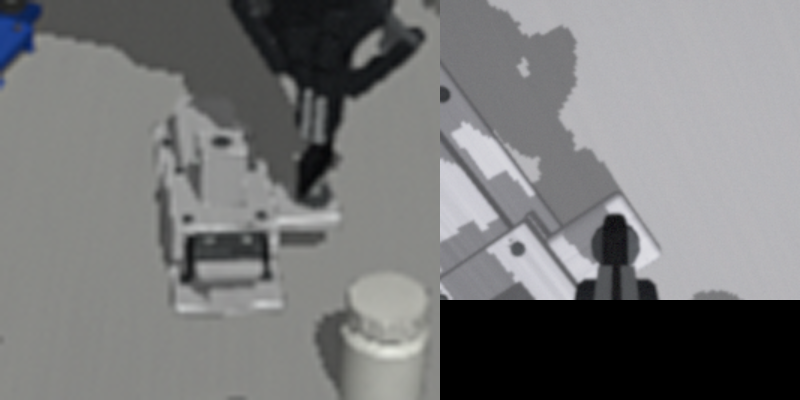

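```bash
cat > tq.py <<'E'
from h import *
s=read_state(); R=np.array(s['eef_rot']); print('t',s['t'],'yaw',np.degrees(np.arctan2(R[1,0],R[0,0])).round(2),'tq',np.array(s['torque']).round(3),'F',np.array(s['wrist_force']).round(1),'op',round(s['opening'],4),'tcp',np.array(s['tcp_pos']).round(4))
E
python3 tq.py; python3 -m creep '-1 0 0 0 .2; -1 0 0 0 .2'>/dev/null; python3 tq.py;  python3 -m creep '-1 0 0 0 .2; -1 0 0 0 .2'>/dev/null; python3 tq.py; python3 -m creep '-1 0 0 0 .1'>/dev/null; python3 tq.py
python3 - <<'E'
from h import *
c=load('w10'); P=cloud(c); d=load('w11'); Q=cloud(d)
for n,A in (('w10',P),('w11',Q)):
    m=(np.hypot(A[...,0]-.602,A[...,1]+.1415)<.022)&(A[...,2]>.04)&(A[...,2]<.12); print(n,m.sum(),np.histogram(A[m][:,2],bins=np.arange(.04,.125,.01)))
E
```

```text
t 25.3 yaw 63.19 tq [-0.019  0.004  0.035] F [-0.1  0.   0.7] op -0.0001 tcp [ 0.6027 -0.1409  0.0558]
t 25.55 yaw 59.04 tq [-0.013 -0.046  0.027] F [-0.4  0.5 -1. ] op 0.0002 tcp [ 0.6027 -0.1409  0.0558]
t 25.8 yaw 55.05 tq [-0.028  0.004  0.012] F [-0.2 -0.  -0.4] op -0.0001 tcp [ 0.6027 -0.1409  0.0558]
t 25.925 yaw 54.11 tq [ 0.    -0.087  0.018] F [-0.1  0.3 -0.5] op -0.0002 tcp [ 0.6028 -0.1409  0.0559]
w10 845 (array([215,   1,  23,  35, 571,   0,   0,   0]), array([0.04, 0.05, 0.06, 0.07, 0.08, 0.09, 0.1 , 0.11, 0.12]))
w11 2104 (array([328,   6,  68,  81, 419, 179, 454, 569]), array([0.04, 0.05, 0.06, 0.07, 0.08, 0.09, 0.1 , 0.11, 0.12]))
```

```bash
python3 -c "
from h import *
snap('wrist','w12')
a=cv2.imread('pics/w11.png')[120:320,240:400]; b=cv2.imread('pics/w12.png')[120:320,240:400]
o=np.hstack([cv2.resize(x,(400,500),interpolation=cv2.INTER_CUBIC) for x in (a,b)]); o=cv2.convertScaleAbs(o,alpha=1.0); o=(255*(o/255.)**.55).astype(np.uint8); cv2.imwrite('pics/c12.png',o)"
```

```text
(no output)
```

View pics/c12.png

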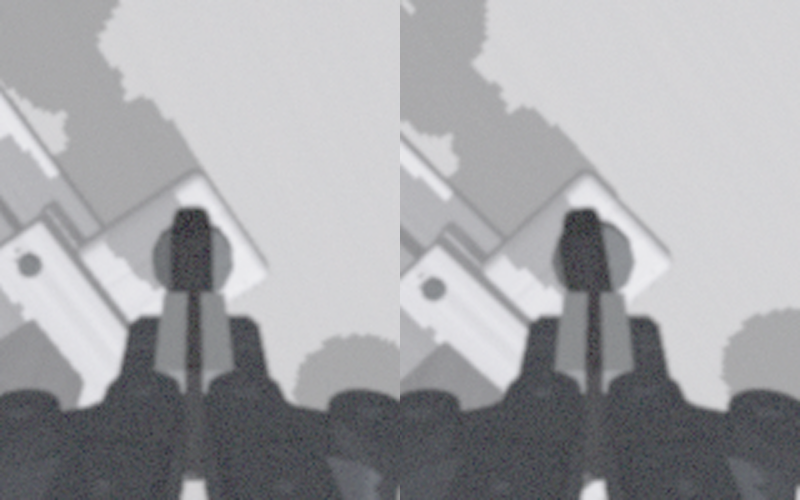

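```bash
python3 - <<'E'
from h import *
s=read_state(); R=np.array(s['eef_rot']); t=np.array(s['tcp_pos'])
c=load('w12'); P=cloud(c); L=(P-t)@R; g=c['pixels'].mean(2)
T=c['camera_from_world']
def pj(p): 
    r,_=cv2.Rodrigues(T[:3,:3]); return cv2.projectPoints(np.array([p]),r,T[:3,3],c['K'],np.array(c['dist'],float))[0].ravel()
print('cam',-T[:3,:3].T@T[:3,3],'in tool',(-T[:3,:3].T@T[:3,3]-t)@R)
for n,q in [('tcp',[0,0,0]),('grasp',[0,0,-.019]),('tip+x11',[.011,0,0]),('tip-x11',[-.011,0,0])]: print(n,pj(t+R@np.array(q)))
for v in range(195,275,6): print(v,[(u,(L[v,u]*1000).round(0).tolist(),int(g[v,u])) for u in (306,316,326)])
E
```

```text
cam [ 0.64335882 -0.08432023  0.23271438] in tool [ 0.06962114 -0.00022797 -0.17685239]
tcp [317.54567704 228.42616408]
grasp [317.56704863 239.83144646]
tip+x11 [317.57075506 213.01246526]
tip-x11 [317.5213364  243.33876284]
195 [(306, [18.0, -8.0, 20.0], 122), (316, [19.0, -1.0, 18.0], 203), (326, [9.0, 7.0, 56.0], 166)]
201 [(306, [15.0, -8.0, 17.0], 139), (316, [14.0, -1.0, 18.0], 203), (326, [14.0, 6.0, 19.0], 163)]
207 [(306, [18.0, -7.0, -10.0], 43), (316, [20.0, -1.0, -14.0], 19), (326, [10.0, 6.0, 17.0], 216)]
213 [(306, [18.0, -7.0, -23.0], 30), (316, [20.0, -1.0, -27.0], 25), (326, [8.0, 6.0, 10.0], 83)]
219 [(306, [16.0, -7.0, -27.0], 23), (316, [17.0, -1.0, -28.0], 28), (326, [3.0, 6.0, 9.0], 90)]
225 [(306, [13.0, -7.0, -28.0], 27), (316, [13.0, -1.0, -27.0], 32), (326, [-1.0, 6.0, 9.0], 93)]
231 [(306, [8.0, -7.0, -25.0], 34), (316, [10.0, -1.0, -28.0], 31), (326, [-6.0, 6.0, 10.0], 89)]
237 [(306, [11.0, -6.0, -39.0], 98), (316, [11.0, -1.0, -39.0], 24), (326, [11.0, 4.0, -39.0], 95)]
243 [(306, [10.0, -6.0, -47.0], 88), (316, [11.0, -1.0, -47.0], 26), (326, [10.0, 4.0, -46.0], 85)]
249 [(306, [11.0, -6.0, -54.0], 87), (316, [10.0, -1.0, -54.0], 25), (326, [10.0, 4.0, -53.0], 86)]
255 [(306, [11.0, -5.0, -60.0], 86), (316, [11.0, -1.0, -60.0], 33), (326, [10.0, 4.0, -59.0], 89)]
261 [(306, [10.0, -5.0, -65.0], 88), (316, [10.0, -1.0, -64.0], 12), (326, [11.0, 4.0, -66.0], 87)]
267 [(306, [11.0, -5.0, -72.0], 85), (316, [10.0, -1.0, -71.0], 32), (326, [10.0, 4.0, -71.0], 91)]
273 [(306, [11.0, -5.0, -78.0], 30), (316, [70.0, -0.0, -177.0], 36), (326, [12.0, 3.0, -78.0], 31)]
```

The depth shows the finger ends about 36 mm behind the reported TCP (world z ≈ 0.092), above the bar's top at 0.084. So the fingers closed in the air above the knob. This also explains the shallow hold on the post. The bar has not turned. I'll reopen, realign and go lower, checking for contact.

```bash
python3 -m creep '0 0 0 -.5 -.9; 0 0 0 0 0; 0 0 0 0 0; 0 0 0 0 0'>/dev/null; python3 tq.py; python3 - <<'E'
from h import *
c=snap('wrist','w13'); s=read_state(); R=np.array(s['eef_rot']); t=np.array(s['tcp_pos'])
P=cloud(c); L=(P-t)@R
m=(abs(L[...,0])<.014)&(abs(L[...,1])>.018)&(abs(L[...,1])<.06)&(P[...,2]>.075)&(L[...,2]>-.08)
for sg in (-1,1):
    S=L[m&(np.sign(L[...,1])==sg)]; print(sg,len(S),np.percentile(S[:,2],[90,99,100]) if len(S) else '', S.mean(0))
m=(P[...,2]>.076)&(P[...,2]<.09)&(np.hypot(L[...,0],L[...,1])<.03)&(c['pixels'].mean(2)<60)
print(cv2.minAreaRect((L[m][:,:2]*1000).astype(np.float32)))
E
```

```text
t 26.475 yaw 63.11 tq [-0.011 -0.036 -0.007] F [-0.5  1.   0.5] op 0.0425 tcp [ 0.6024 -0.1409  0.0655]
-1 1668 [-0.04547619 -0.03794307 -0.03562457] [ 0.00494958 -0.02527522 -0.06210979]
1 1640 [-0.04511823 -0.03810596 -0.03571536] [ 0.00502211  0.02461514 -0.0622277 ]
((0.4655628204345703, -0.7241787910461426), (9.305403709411621, 40.1625862121582), 89.77345275878906)
```

```bash
python3 -m creep '0 0 -.02 .6 0; 0 0 0 .6 0; 0 0 0 0 0'>/dev/null; python3 tq.py; python3 -m creep '0 0 0 .35 0; 0 0 0 .3 0; 0 0 0 0 0'>/dev/null; python3 tq.py; python3 -m creep '-1 0 0 0 0; -1 0 0 0 0; -1 0 0 0 0; -1 0 0 0 0; -1 0 0 0 0; -1 0 0 0 0'>/dev/null; python3 tq.py
```

```text
t 26.9 yaw 63.18 tq [ 0.092  0.037 -0.027] F [ 0.1 -0.3 -0.1] op 0.043 tcp [ 0.601  -0.1406  0.04  ]
t 27.275 yaw 63.18 tq [ 0.046 -0.016 -0.041] F [-0.4 -0.1 -0.3] op 0.0429 tcp [ 0.602  -0.1407  0.0283]
t 28.025 yaw 63.19 tq [-0.151 -0.054  0.058] F [ 0.3 -1.2  2.6] op 0.0089 tcp [ 0.6027 -0.1408  0.0291]
```

The bar is now held (opening 8.9 mm). I'll turn clockwise in small steps, logging torque.

```bash
python3 -m creep '-1 0 0 0 .2'>/dev/null; python3 tq.py; python3 -m creep '-1 0 0 0 .2'>/dev/null; python3 tq.py; python3 -m creep '-1 0 0 0 .2'>/dev/null; python3 tq.py; python3 -m creep '-1 0 0 0 .2'>/dev/null; python3 tq.py; python3 -m creep '-1 0 0 0 .2'>/dev/null; python3 tq.py; python3 -m creep '-1 0 0 0 .2'>/dev/null; python3 tq.py; python3 -m creep '-1 0 0 0 .2'>/dev/null; python3 tq.py; python3 -m creep '-1 0 0 0 .2'>/dev/null; python3 tq.py; python3 -m creep '-1 0 0 0 0; -1 0 0 0 0'>/dev/null; python3 tq.py
```

```text
t 28.15 yaw 61.08 tq [-0.345 -0.025  0.149] F [ 0.8 -1.7  2.1] op 0.0084 tcp [ 0.6027 -0.1413  0.029 ]
t 28.275 yaw 59.04 tq [-0.448 -0.071  0.176] F [-0.1 -1.3  1.9] op 0.0088 tcp [ 0.6027 -0.1413  0.029 ]
t 28.4 yaw 57.04 tq [-0.571 -0.12   0.184] F [ 1.8 -2.5  2.1] op 0.0086 tcp [ 0.6027 -0.1413  0.029 ]
t 28.525 yaw 55.04 tq [-0.579 -0.129  0.169] F [ 0.2 -3.5  2.8] op 0.0088 tcp [ 0.6027 -0.1412  0.029 ]
t 28.65 yaw 53.04 tq [-0.668 -0.265  0.161] F [ 1.2 -1.9  2.9] op 0.0083 tcp [ 0.6028 -0.1411  0.029 ]
t 28.775 yaw 51.05 tq [-0.668 -0.361  0.214] F [ 2.4 -2.9  3.3] op 0.0086 tcp [ 0.6028 -0.141   0.029 ]
t 28.9 yaw 49.05 tq [-0.696 -0.406  0.171] F [ 2.6 -2.   4. ] op 0.0085 tcp [ 0.6029 -0.1409  0.0291]
t 29.025 yaw 47.05 tq [-0.682 -0.515  0.219] F [ 2.3 -2.7  3.1] op 0.0087 tcp [ 0.603  -0.1408  0.0291]
t 29.275 yaw 47.17 tq [-0.684 -0.731  0.054] F [ 2.7 -3.4  3.4] op 0.009 tcp [ 0.603  -0.1407  0.0291]
```

```bash
python3 -m creep '-1 0 0 0 .2'>/dev/null; python3 tq.py; python3 -m creep '-1 0 0 0 .2'>/dev/null; python3 tq.py; python3 -m creep '-1 0 0 0 .2'>/dev/null; python3 tq.py; python3 -m creep '-1 0 0 0 .2'>/dev/null; python3 tq.py; python3 -m creep '-1 0 0 0 .2'>/dev/null; python3 tq.py; python3 -m creep '-1 0 0 0 .2'>/dev/null; python3 tq.py
```

```text
t 29.4 yaw 45.09 tq [-0.691 -0.762  0.15 ] F [ 4.5 -3.   4. ] op 0.0088 tcp [ 0.603  -0.1407  0.0291]
t 29.525 yaw 43.06 tq [-0.7   -0.947  0.2  ] F [ 4.6 -3.   4.4] op 0.0086 tcp [ 0.6031 -0.1407  0.0291]
t 29.65 yaw 41.06 tq [-0.697 -1.027  0.197] F [ 4.5 -2.9  3.5] op 0.0084 tcp [ 0.6032 -0.1407  0.0292]
t 29.775 yaw 39.07 tq [-0.66  -1.057  0.215] F [ 4.9 -3.   2.8] op 0.009 tcp [ 0.6034 -0.1407  0.0292]
t 29.9 yaw 37.06 tq [-0.686 -1.091  0.205] F [ 4.8 -2.2  3.3] op 0.0083 tcp [ 0.6035 -0.1407  0.0292]
t 30.025 yaw 35.06 tq [-0.691 -1.178  0.179] F [ 5.4 -3.2  3.6] op 0.0086 tcp [ 0.6037 -0.1407  0.0293]
```

```bash
python3 -m creep '-1 0.02 .12 0 0;-1 0 0 0 0'>/dev/null; python3 tq.py; python3 -m creep '-1 0 0 0 .2'>/dev/null; python3 tq.py; python3 -m creep '-1 0 0 0 .2'>/dev/null; python3 tq.py; python3 -m creep '-1 0 0 0 .2'>/dev/null; python3 tq.py
```

```text
t 30.275 yaw 35.18 tq [ 0.193 -0.492  0.018] F [2.9 1.  5. ] op 0.0087 tcp [ 0.604  -0.1409  0.0288]
t 30.4 yaw 33.14 tq [ 0.203 -0.615  0.179] F [2.7 1.6 4.4] op 0.0086 tcp [ 0.6042 -0.1413  0.0289]
t 30.525 yaw 31.09 tq [ 0.359 -0.738  0.2  ] F [3.1 1.4 3.4] op 0.0086 tcp [ 0.6043 -0.1415  0.0289]
t 30.65 yaw 29.09 tq [ 0.56  -0.757  0.227] F [4.6 1.9 4.6] op 0.0088 tcp [ 0.6043 -0.1416  0.0289]
```

```bash
python3 -m creep '-1 0 0 0 .2'>/dev/null; python3 tq.py; python3 -m creep '-1 0 0 0 .2'>/dev/null; python3 tq.py; python3 -m creep '-1 0 0 0 .2'>/dev/null; python3 tq.py; python3 -m creep '-1 0 0 0 .2'>/dev/null; python3 tq.py
```

```text
t 30.775 yaw 27.08 tq [ 0.599 -0.764  0.198] F [3.3 2.1 3.7] op 0.0086 tcp [ 0.6044 -0.1417  0.029 ]
t 30.9 yaw 25.08 tq [ 0.762 -0.774  0.165] F [4.1 3.9 4.7] op 0.0088 tcp [ 0.6045 -0.1416  0.029 ]
t 31.025 yaw 23.08 tq [ 0.809 -0.812  0.255] F [3.5 4.3 4.5] op 0.0083 tcp [ 0.6045 -0.1416  0.029 ]
t 31.15 yaw 21.09 tq [ 0.828 -0.835  0.281] F [4.4 2.5 4.5] op 0.0089 tcp [ 0.6046 -0.1416  0.0291]
```

```bash
python3 -m creep '-1 0 0 0 .2'>/dev/null; python3 tq.py
```

```text
t 31.275 yaw 19.09 tq [ 0.86  -0.878  0.205] F [3.8 3.1 5.6] op 0.0083 tcp [ 0.6046 -0.1415  0.0291]
```

```bash
python3 -m creep '-1 0 0 0 .2'>/dev/null; python3 tq.py;  python3 -m creep '-1 0 0 0 .2'>/dev/null; python3 tq.py
```

```text
t 31.4 yaw 17.09 tq [ 0.873 -0.885  0.268] F [5.2 3.  5.1] op 0.0087 tcp [ 0.6046 -0.1415  0.0291]
t 31.525 yaw 15.1 tq [ 0.825 -0.917  0.293] F [3.7 4.3 4.9] op 0.0086 tcp [ 0.6047 -0.1414  0.0292]
```

```bash
python3 -m creep '-1 0 0 0 .05'>/dev/null; python3 tq.py;  python3 -m creep '-1 0 0 0 .05'>/dev/null; python3 tq.py; python3 -m creep '-1 0 0 0 .05'>/dev/null; python3 tq.py
```

```text
t 31.65 yaw 14.64 tq [ 0.871 -0.854  0.289] F [3.9 3.9 5.6] op 0.0089 tcp [ 0.6047 -0.1414  0.0292]
t 31.775 yaw 14.15 tq [ 0.854 -0.842  0.206] F [2.8 2.9 5. ] op 0.0088 tcp [ 0.6047 -0.1414  0.0292]
t 31.9 yaw 13.66 tq [ 0.883 -0.854  0.225] F [4.  4.  5.2] op 0.009 tcp [ 0.6048 -0.1413  0.0292]
```

```bash
python3 -m creep '-1 0 0 0 .2'>/dev/null; python3 tq.py;  python3 -m creep '-1 0 0 0 .2'>/dev/null; python3 tq.py
```

```text
t 32.025 yaw 11.61 tq [ 0.929 -0.811  0.342] F [4.  4.  6.5] op 0.0086 tcp [ 0.6048 -0.1414  0.0292]
t 32.15 yaw 9.61 tq [ 0.836 -0.892  0.304] F [3.1 3.6 5.4] op 0.0086 tcp [ 0.6048 -0.1413  0.0293]
```

```bash
python3 - <<'E'
import numpy as np
from scipy.optimize import least_squares
y=np.array([59.04,57.04,55.04,53.04,51.05,49.05,47.05,43.06,41.06,39.07,37.06,35.06,31.09,29.09,27.08,25.08,23.08,21.09,19.09,17.09,15.1,11.61,9.61])
t=np.array([.176,.184,.169,.161,.214,.171,.219,.2,.197,.215,.205,.179,.2,.227,.198,.165,.255,.281,.205,.268,.293,.342,.304])
th=np.radians(63.2-y)
best=[]
for c in np.arange(.4,.91,.02):
    r=.75*np.clip(th-c,0,None); b=(t-r).mean(); best.append((((t-r-b)**2).sum(),c,b,r[-1]))
best.sort()
for x in best[:6]: print(np.round(x,4))
E
```

```text
[0.0195 0.72   0.1969 0.1615]
[0.0201 0.7    0.193  0.1765]
[0.0202 0.74   0.2007 0.1465]
[0.0209 0.68   0.1884 0.1915]
[0.021  0.76   0.2039 0.1315]
[0.0235 0.78   0.2069 0.1165]
```

The torque fit puts shoe contact at about 0.72 rad and the rise now at about 0.13–0.16 N m, above firm and below over-tight. I'll let go, retreat and check.

```bash
python3 -m creep '0 0 0 0 0; 0 0 0 0 0; 0 0 0 0 0; 0 0 0 0 0; 0 0 0 0 0'; python3 tq.py; python3 -m creep '0 0 0 -.8 0; 0 0 0 -1 0; 0 0 0 -1 0; 0 0 0 -1 0; 0 0 0 -1 0; 0 0 0 0 0; 0 0 0 0 0'; python3 - <<'E'
from h import *
c=snap('wrist','w14'); P=cloud(c); s=read_state(); R=np.array(s['eef_rot']); t=np.array(s['tcp_pos'])
L=(P-t)@R; g=c['pixels'].mean(2)
m=(P[...,2]>.076)&(P[...,2]<.09)&(g<60)&(np.hypot(L[...,0],L[...,1])<.03)
a=cv2.minAreaRect((P[m][:,:2]*1000).astype(np.float32)); print('knob world',m.sum(),P[m].mean(0),a)
m=(abs(P[...,2]-.0885)<.004)&(np.hypot(P[...,0]-.541,P[...,1]+.1498)<.03)&(g>70); print('post',m.sum(),P[m].mean(0))
i=c['pixels']; cv2.imwrite('pics/c14.png',cv2.resize(i[60:360,140:540],(800,600)))
E
```

```text
t: 32.78
tcp_pos: [0.6038, -0.1426, 0.0287]
eef_rot: [[0.986, 0.168, -0.0], [0.168, -0.986, -0.0], [-0.0, 0.0, -1.0]]
wrist_force: [0.2, 0.1, -0.7]
opening: 0.0427
t 32.775 yaw 9.67 tq [0.017 0.022 0.027] F [ 0.2  0.1 -0.7] op 0.0427 tcp [ 0.6038 -0.1426  0.0287]
t: 33.65
tcp_pos: [0.6035, -0.1425, 0.1244]
eef_rot: [[0.986, 0.168, -0.001], [0.168, -0.986, -0.0], [-0.001, -0.0, -1.0]]
wrist_force: [-0.9, 1.1, -0.2]
opening: 0.0429
knob world 500 [ 0.60671542 -0.14079001  0.08382478] ((604.9629516601562, -141.32518005371094), (40.43901062011719, 9.267581939697266), 13.144403457641602)
post 967 [ 0.54384376 -0.14918101  0.08870196]
```

View pics/c14.png

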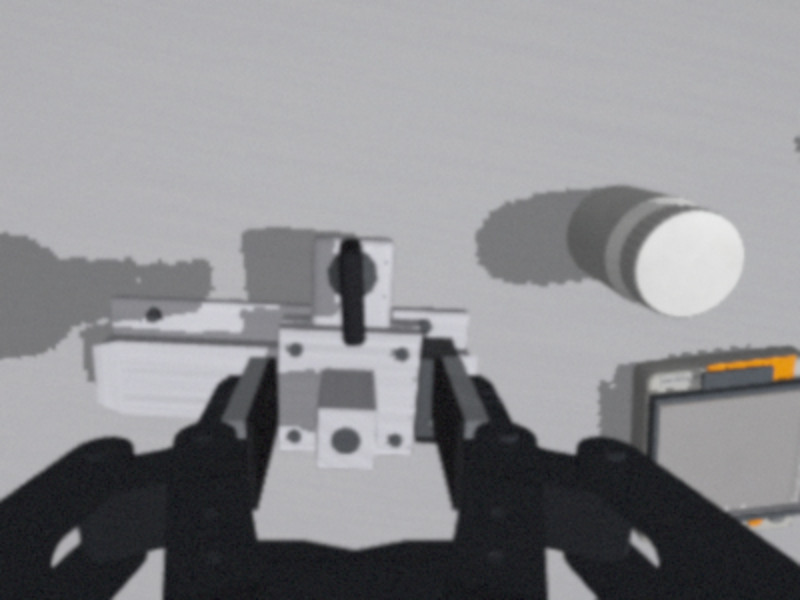

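The view shows the plate front (col 420) touching the stop's edge. The bar is turned and free, and the fingers are clear. One numerical check that it is still home, compared with before the turning.

```bash
python3 - <<'E'
from h import *
o=np.array([.5415,-.15,0]); a=np.radians(7.25); R=np.array([[np.cos(a),np.sin(a),0],[np.sin(a),-np.cos(a),0],[0,0,-1.]])
for n in ('w9','w14'):
    c=load(n); P=cloud(c); L=((P-o)@R)*1000; g=c['pixels'].mean(2)
    r=(L[...,0]>17)&(L[...,0]<21)&(abs(P[...,2]-.0455)<.0035)
    stop=L[r&(g<85)&(L[...,1]>25)&(L[...,1]<75)][:,1]; pl=L[r&(g>120)&(abs(L[...,1])<60)][:,1]
    post=L[(abs(P[...,2]-.0885)<.002)&(g>70)&(np.hypot(L[...,0],L[...,1])<25)]
    print(n,'stop',np.percentile(stop,[2,50,98]).round(1),'plate',np.percentile(pl[pl<45],[1,99]).round(1),'post',len(post),post[:,:2].mean(0).round(1))
E
python3 -m creep '0 0 0 -1 0; 0 0 0 -1 0; 0 0 0 0 0'
```

```text
w9 stop [36.1 44.9 52. ] plate [-34.2  33.8] post 1142 [-0.3 -0.2]
w14 stop [36.2 39.3 41.5] plate [-35.3  33.9] post 925 [ 1.9 -0.5]
t: 34.08
tcp_pos: [0.6047, -0.1424, 0.1653]
eef_rot: [[0.986, 0.168, 0.002], [0.168, -0.986, -0.0], [0.002, 0.001, -1.0]]
wrist_force: [0.8, -0.8, -0.3]
opening: 0.0425
```

```bash
python3 -c "
from station import hand_in
print(hand_in())"
```

```text
the job is handed in; nothing more can be done
None
```

The carrier is on the rail with its knob on the far side, home against the stop and clamped. The job was handed in at about 34 s.

- **Slide and stop:** I met the stop gently and held it there for about a second at 6–7 N at the wrist, including 2–3 N of sliding friction.
- **Clamp:** I turned the knob clockwise about 0.87 rad by the bar's own angle. The shoe began to bear at about 0.7 rad. The torque rise I read was about 0.13–0.16 N m, above just firm (0.06) and below too tight (0.24). The torque readings were noisy, about ±0.03 N m, so this comes from a fit over all of them.
- **Last checks:** The gap between carrier and stop was the same before and after tightening, about 2 mm as measured in the depth image both times, with the pictures showing them touching. The fingers are clear and the wrist force is near zero. The carrier shifted about 2 mm across the rail, which is within its play. I did not re-measure the other objects, but none were approached.

What went wrong or disagreed:
- **Early jam:** The carrier wedged at about 77 mm in, with 38 N at the wrist, because it was tipped 2.5° nose-down in a shallow grip. This was well short of the stop. I backed off, let it settle on the rail and gripped it again.
- **Finger ends:** In the camera depth the finger ends sit about 36 mm behind the reported TCP. My first try at the knob therefore closed in the air above it, and I repeated it lower.
- **Knob slip:** The bar lagged the gripper by about 3.5° while turning.

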